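Pop the probe case's touch-latch lid

TASK

The aluminium reference block is standing on the spring lid of one of the two probe cases. With the fingertips gently push the block sideways off that lid, so that it stands wholly on the fixed deck beside it on the same case, then press that lid down at its free edge, on the round mark, and let go, so that the touch catch releases and the lid springs ajar. Only push and press: do not grip or lift the block or tip it over, leave the other case's lid shut, and do not disturb the other things.

Things in the scene. Friction and masses are not known exactly. Their poses are not given: they have to be found in the camera images.
- case_a: Case with the block on its lid: fixed grey case 180 (x) x 240 (y) x 80 mm high; origin under its centre. +y half (y 4 to 116 mm): blue spring lid, top at z = 81.5 mm when shut, hinge line along y at x = +80 mm, free edge with the catch at x = -82 mm. -y half (y -120 to 0): fixed flat deck, top at z = 80 mm. A probe stands on the deck near the hinge side.
- case_b: Other case, the same: fixed grey case 180 (x) x 240 (y) x 80 mm high; origin under its centre. +y half (y 4 to 116 mm): blue spring lid, top at z = 81.5 mm when shut, hinge line along y at x = +80 mm, free edge with the catch at x = -82 mm. -y half (y -120 to 0): fixed flat deck, top at z = 80 mm. A jar stands on its deck.
- lid_a (a joint): Lid of case_a, a blue panel 161 x 112 x 6 mm; rad: 0 = shut, latched; positive = free edge up; stop at -0.055. One-way touch catch: pressing the mark down about 4 mm (0.03 rad, about 8 N there, more nearer the hinge) trips it; as the finger draws back the spring raises the lid to rest ajar at about 0.38 rad (free edge 60 mm up). It does not latch again.
- lid_b (a joint): Lid of case_b, same as lid_a; must stay shut.
- lid_a_mark (a point): Centre of the round steel mark (18 mm across) on the top face of lid_a, above the catch: 143 mm from the hinge line and about 19 mm from the free edge; moves with the lid (its z axis is the lid's normal).
- block_center (a point): Centre of the aluminium reference block, 44 x 44 x 50 mm high, about 0.26 kg, with small drilled holes in two sides; stands upright on lid_a at the start, its underside 25 mm below this point. Axes along its edges, z up.
- probe: Bystander: small steel ultrasonic probe, 22 mm across, 32 mm high, standing on case_a's deck near the hinge side; origin at its underside.
- jar: Bystander: small jar, 44 mm across, 60 mm high, on case_b's deck; origin at its underside.
- couplant: Bystander: bottle, 60 mm across, 160 mm high, beyond the cases; origin at its underside.
- mug: Bystander: white mug, 80 mm across, 90 mm high, beyond the cases; origin at its underside.
- wrench: Bystander: wrench lying on the table to the left.
- flange_ring: Bystander: steel ring, 70 mm across, 16 mm high, on the table to the left; origin at its underside.
- brush: Bystander: brush lying on the table to the right.
- block: The same reference block; origin at the centre of its underside, axes as at its centre.

How it is judged:
By the outcome, as a careful person would: the job done as asked, in the order asked, and still so for the second after the job is handed in, with the robot touching nothing.
It also fails if it takes over 46 s, if anything falls off the work surface, if the arm or the gripper's body presses on something with over 40 N, if the wrist force passes 120 N, or if a joint passes its speed limit or range.

ROBOT

A 6-joint arm with a two-finger parallel gripper is mounted at the origin on the work surface. World frame = base frame: x ahead of the robot, y to its left, z up, the work surface at z = 0. Lengths are in m, angles in rad, forces in N, time in s.
With the tool pointing down it reaches from about 0.35 to 0.725 m from the base axis. Payload 6 kg.
Tool frame: the origin (TCP) lies midway between the tips of the shut fingers; the grasp point (between the pads) lies 19 mm behind it (pinch_z is the distance from the TCP to the grasp point, in m); z points along the fingers, x is the direction in which the jaws open and shut, and the axes are right-handed (so a half turn about z gives the same grasp; the last joint's range is limited). The gripper opens to 85 mm and grips with 20 to 120 N. Pads are 22 mm wide; open, the fingers measure 114 mm over their backs; the gripper's body (76 mm by 85 mm) begins 54 mm behind the grasp point. The pads swing forward as they close: fully open they stand 13 mm farther back than shut.
Start: joints at [1.457, 0.04, 0.085, 0, -1.615, -0.334], TCP at [0.26, 0.541, 0.21] pointing down, gripper open.
Joint ranges: [-2.56, 2.56], [-1.29, 2.01], [-1.08, 1.49], [-3.29, 1.98], [-2.81, -0.18], [-2.99, 2.99]. Speed limits (rad/s): [2.57, 2.57, 3.01, 3.14, 3.14, 3.14].

INTERFACE

Orientations are given as a unit quaternion [w, x, y, z].
In Python, from plant import * gives the robot as it stands.
- The arm moves only by the tool play_rows, never from a script. Its argument "motion" is a list of rows, each a list of 5 numbers: the closure, from -1 (fully open) to 1 (shut), then the shift along the tool's x, y, z in cm, then the turn about the tool's z in rad. A call has 1 to 8 rows; each row is the pose to reach, as a shift and turn from the pose commanded when the call began, along the tool's axes at that moment; what a row does not reach only later rows make up. A row lasts 1/10 s, in which the tool goes at most 50 mm and 8.59 degrees, less where a joint would pass 70% of its speed; a pose out of reach is approached as far as the arm can. A call with a gripper value outside its range is refused whole. The fingers move at their own pace and stop on an object; the grip force is fixed at half the most. Time passes only in rows, so rows that repeat a pose let the fingers close. It gives the time, the measured TCP pose, the force and the opening at its end, in the units of the state.
- observe(): the state, without advancing time (a new reading comes with each control period).
- get_image(name): name is "scene" or "top" or "wrist"; returns (picture, depth): 420x560x3 uint8, red, green, blue; 420x560 float32, m along the optical axis (not along the pixel's ray), 0 where there is no reading.
- camera_info(name): a dict with "fx", "fy", "cx", "cy" (pixels), "R" (3x3) and "t" (3): a world point X has camera coordinates R X + t. Camera axes: x right, y down, z forward; pixel columns grow to the right and rows downward; lengths in m; the calibration is good to about 2 mm. A picture is of the moment at which its call begins: read the wrist's pose just before it. camera_info takes no time and is no camera call; for the wrist camera it gives the pose at the moment of the call.
- close_job(): hands the job in, once; it reports no verdict.
The state is a dict: "time_s": time; "joint_pos": joint angles; "qd": joint speeds; "effort": joint torques, N m; "tcp_pos": TCP position; "eef_rot": TCP orientation; "contact_force": force on the tool from outside, world axes, zero at the start; "ft_torque": the same for the moment, N m; "grip_width": finger opening in m.
Only numpy, scipy, OpenCV 4.12 (cv2) and the standard library are available. Lean on these libraries where they do the work, as an engineer would, in place of code of your own. Each camera call takes 0.05 s, during which the arm holds its last target. There are 200 camera calls.

## Working session

There is one attempt and no reset: what is moved stays moved. The work goes in short steps, Python scripts to look and compute and a tool call to move; the robot and the scene stay as the last step left them, time stands still between calls to the robot, and variables do not carry over. Pictures are saved under pics/ and viewed, about 8 in all and at most 12, crops included, and the job is handed in when it is done.

Besides the shell and the picture viewer there is one more tool, called after "Request:" as name([rows], argument=value, ...), one row to a line, values as JSON. play_rows: Moves the arm, as the interface text tells. Its arguments: {"type":"object","properties":{"motion":{"type":"array","items":{"type":"array","items":{"type":"number"}}}},"required":["motion"]}

```bash
mkdir -p pics; ls; python3 - <<'E'
from plant import *
import cv2,numpy as np
s=observe(); print(s)
for n in ("top","scene"):
    im,d=get_image(n); c=camera_info(n); np.savez(f"pics/{n}0.npz",im=im,d=d,**{k:np.array(c[k]) for k in c})
    cv2.imwrite(f"pics/{n}0.png",im[:,:,::-1]); print(n,c)
E
```

```text
pics
{'time_s': 0.0, 'joint_pos': array([ 1.45668781e+00,  4.08282535e-02,  8.38015140e-02, -4.51756164e-04,
       -1.61550315e+00, -3.33719933e-01]), 'qd': array([-0.00028579,  0.00092301, -0.00219472,  0.00202666, -0.0005317 ,
       -0.00016343]), 'effort': array([ 1.18191700e-03, -3.68195271e+01,  3.47406435e+01,  6.93228096e+00,
       -5.43224596e-03,  8.80691317e-06]), 'tcp_pos': array([0.25956867, 0.54054072, 0.20946681]), 'eef_rot': array([-7.18143169e-04, -5.32451053e-01,  8.46460320e-01, -5.35263655e-04]), 'contact_force': array([ 0.68710223,  0.46177835, -0.31534453]), 'ft_torque': array([-0.00501805,  0.02600788, -0.01057021]), 'grip_width': 0.0856248050449701}
top {'fx': 397.1470435724158, 'fy': 397.1470435724158, 'cx': 279.3365768683862, 'cy': 214.05821750851717, 'R': array([[ 0.01375449, -0.99988806, -0.00588893],
       [-0.99519727, -0.01311864, -0.0970067 ],
       [ 0.09691859,  0.00719493, -0.99526631]]), 't': array([-0.003588  ,  0.56574038,  1.32538334])}
scene {'fx': 405.06454740435527, 'fy': 405.06454740435527, 'cx': 278.6071345561729, 'cy': 205.03968231101473, 'R': array([[ 0.64132427,  0.76708328, -0.01692415],
       [ 0.49473268, -0.43028263, -0.75504731],
       [-0.58646633,  0.47585723, -0.65545186]]), 't': array([-0.37368293, -0.23630234,  1.39918964])}
```

View pics/top0.png

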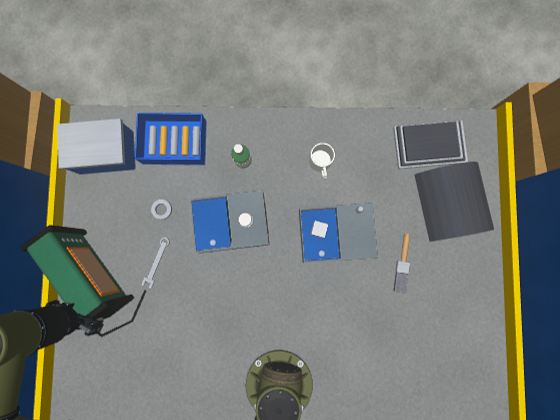

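View pics/scene0.png

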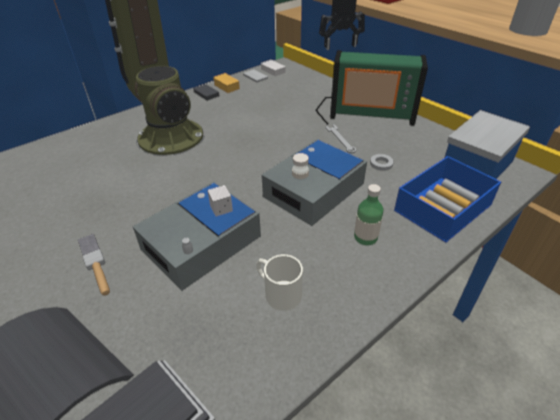

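The top view shows case_a on the right, spanning about x 300–377 and y 203–262. The block is at (320,229), the mark at (321,254) and the probe at (360,209). Case_b is on the left with its jar.

```bash
cat > h.py <<'E'
import numpy as np,cv2
def ray(c,uv,z):
    uv=np.atleast_2d(uv).astype(float)
    d=np.c_[(uv[:,0]-c['cx'])/c['fx'],(uv[:,1]-c['cy'])/c['fy'],np.ones(len(uv))]@c['R']
    o=-c['R'].T@c['t']
    return o+d*((z-o[2])/d[:,2])[:,None]
def pix(c,X):
    p=np.atleast_2d(X)@c['R'].T+c['t']; return p[:,:2]/p[:,2:]*[c['fx'],c['fy']]+[c['cx'],c['cy']]
def rect(c,mask,z):
    """largest contour -> world min-area rect (centre mm, size mm, angle)"""
    k=max(cv2.findContours(mask.astype(np.uint8),cv2.RETR_EXTERNAL,cv2.CHAIN_APPROX_NONE)[0],key=cv2.contourArea)
    w=ray(c,k[:,0],z)[:,:2]*1000
    return cv2.minAreaRect(w.astype(np.float32)),k
E
python3 - <<'E'
from h import *
z=dict(np.load('pics/top0.npz')); im=z['im'].astype(int); d=z['d']
hsv=cv2.cvtColor(z['im'],cv2.COLOR_RGB2HSV).astype(int)
box=np.zeros(d.shape,bool); box[195:270,290:385]=1
blue=(hsv[...,1]>150)&(abs(hsv[...,0]-108)<15)
print('lidA',rect(z,blue&box,.0815)[0])
# depth-based heights
v,u=np.mgrid[:420,:560]
P=np.stack([(u-z['cx'])/z['fx']*d,(v-z['cy'])/z['fy']*d,d],-1)
W=(P-z['t'])@z['R']; H=W[...,2]
print('block depth',rect(z,(H>.12)&box,.1315)[0], np.median(H[(H>.12)&box]))
br=(im.min(-1)>170)&box
print('block colour',rect(z,br&(v<243)&(u<340)&(u>305),.1315)[0])
print('case depth',rect(z,(H>.06)&box,.08)[0])
m=(im.min(-1)>110)&box&(v>245)&(u>310)&(u<332)
print('mark',ray(z,np.c_[u[m],v[m]].mean(0),.0815), m.sum())
p=(H>.095)&box&(u>345); print('probe',ray(z,np.c_[u[p],v[p]].mean(0),.112),p.sum(),np.median(H[p]))
# second view
s=dict(np.load('pics/scene0.npz'))
cv2.imwrite('pics/sc.png',cv2.resize(s['im'][160:290,120:280,::-1],None,fx=5,fy=4.6,interpolation=cv2.INTER_CUBIC)[:600])
cv2.imwrite('pics/tc.png',cv2.resize(z['im'][195:270,290:385,::-1],None,fx=7,fy=7,interpolation=cv2.INTER_CUBIC))
E
```

```text
lidA ((496.6693115234375, -128.75509643554688), (159.01907348632812, 110.74950408935547), 4.853134632110596)
block depth ((509.8560485839844, -121.51205444335938), (46.45475769042969, 44.368682861328125), 75.4204330444336) 0.13207400909541822
block colour ((510.8738708496094, -122.43920135498047), (42.368900299072266, 42.78739929199219), 76.15813446044922)
case depth ((502.008544921875, -187.90631103515625), (179.8458251953125, 240.3681640625), 4.86092472076416)
mark [[ 0.40243988 -0.13400327  0.0815    ]] 225
probe [[ 0.5555911  -0.25713674  0.112     ]] 48 0.11247974249094693
```

View pics/tc.png

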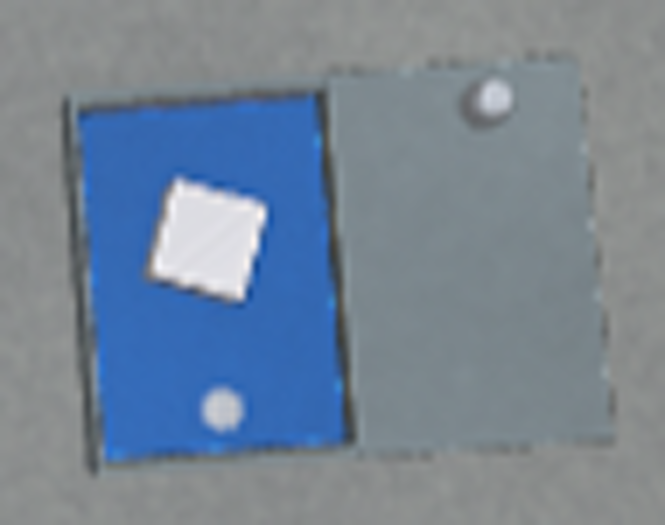

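The measurements agree with the stated sizes: case 179.8 × 240.4 mm, lid 159 × 111 mm, block top at z 0.132. The exception is the mark, where the mask let in table pixels, so I'll redo it from its crop pixel (321.9, 253.4). Pushing along the normal of the block's own face moves it away from the probe.

```bash
cat >> h.py <<'E'
from scipy.spatial.transform import Rotation as Ro
C=np.array([.502,-.188]); YC=np.radians(4.86)
E2=np.array([[np.cos(YC),-np.sin(YC)],[np.sin(YC),np.cos(YC)]])
w2l=lambda p:(np.asarray(p)[:2]-C)@E2
l2w=lambda p:E2@np.asarray(p)+C
def rel(s,xyz,ydir=None):
    "shift in cm in tool axes, turn about tool z to bring tool y to world heading ydir"
    q=s['eef_rot']; R=Ro.from_quat([*q[1:],q[0]]).as_matrix()
    sh=R.T@(np.asarray(xyz)-s['tcp_pos'])*100
    t=0
    if ydir is not None:
        v=R.T@[np.cos(ydir),np.sin(ydir),0]; t=np.arctan2(v[1],v[0])-np.pi/2; t=(t+np.pi)%(2*np.pi)-np.pi
    return sh.round(2),round(t,3)
E
python3 - <<'E'
from plant import *
from h import *
z=dict(np.load('pics/top0.npz'))
m=ray(z,[321.9-.4,253.4-.4],.0815)[0]; print('mark',m,'local',w2l(m),'model',l2w([-.063,.060]))
b=np.array([.5105,-.122]); a=np.radians(76.2); n=np.array([np.cos(a),np.sin(a)])
print('block local',w2l(b),'end local',w2l(b-n*.116),'start',b+n*.048,'probe local',w2l([.5556,-.2571]))
print('rel',rel(observe(),[*(b+n*.048),.19],a))
E
```

```text
mark [ 0.43564157 -0.13456949  0.0815    ] local [-0.06159314  0.05886039] model [ 0.43414323 -0.13355316]
block local [0.01406105 0.06504258] end local [-0.02305334 -0.04485975] start [ 0.52194961 -0.07538555] probe local [ 0.04755305 -0.07339263]
rel (array([ 44.16, -50.32,   2.03]), np.float64(1.364))
```

Request:
play_rows([
  [1, 44.2, -50.3, 0, 1.364],
  [1, 44.2, -50.3, 0, 1.364],
  [1, 44.2, -50.3, 0, 1.364],
  [1, 44.2, -50.3, 0, 1.364],
  [1, 44.2, -50.3, 0, 1.364],
  [1, 44.2, -50.3, 0, 1.364],
  [1, 44.2, -50.3, 0, 1.364],
  [1, 44.2, -50.3, 0, 1.364],
])

```text
time_s: 0.9
tcp_pos: [0.4164, 0.1708, 0.2104]
eef_rot: [0.0, 0.041, 0.999, 0.0]
contact_force: [0.7, 0.3, 0.4]
grip_width: 0.0002
```

```bash
python3 - <<'E'
from plant import *
from h import *
s=observe(); print(s['tcp_pos'],s['joint_pos'],rel(s,[.522,-.0754,.19],np.radians(76.2)),s['grip_width'])
E
```

```text
[0.41640568 0.17081552 0.21041312] [ 8.40947737e-01 -3.68891773e-01 -2.76003380e-01 -1.51659400e-04
 -1.66336648e+00 -9.23472021e-01] (array([-12.55, -23.67,   2.03]), np.float64(0.158)) 0.00020180746398400077
```

Request:
play_rows([
  [1, -12.5, -23.7, 0, 0.158],
  [1, -12.5, -23.7, 0, 0.158],
  [1, -12.5, -23.7, 0, 0.158],
  [1, -12.5, -23.7, 0, 0.158],
  [1, -12.5, -23.7, 2, 0.158],
  [1, -12.5, -23.7, 2, 0.158],
  [1, -12.5, -23.7, 2, 0.158],
  [1, -12.5, -23.7, 2, 0.158],
])

```text
time_s: 1.7
tcp_pos: [0.5224, -0.0735, 0.1899]
eef_rot: [-0.001, 0.118, 0.993, -0.0]
contact_force: [-0.7, 0.9, 0.5]
grip_width: -0.0003
```

```bash
python3 - <<'E'
from plant import *
from h import *
s=observe(); print(s['tcp_pos'],rel(s,[.522,-.0754,.093],np.radians(76.2)))
c=camera_info('wrist'); im,d=get_image('wrist'); cv2.imwrite('pics/w1.png',im[:,:,::-1])
np.savez("pics/w1.npz",im=im,d=d,**{k:np.array(c[k]) for k in c})
# block top by depth in wrist view
v,u=np.mgrid[:420,:560]
P=np.stack([(u-c['cx'])/c['fx']*d,(v-c['cy'])/c['fy']*d,d],-1); W=(P-c['t'])@c['R']; H=W[...,2]
m=(d>0)&(abs(H-.1315)<.006)&(W[...,1]<-.09)&(W[...,1]>-.18)&(W[...,0]>.45)&(W[...,0]<.57)
if m.any(): print(rect(c,m,.1315)[0],np.median(H[m]),m.sum())
E
```

```text
[ 0.52243198 -0.07353248  0.18994889] (array([-0.01, -0.19,  9.69]), np.float64(0.005))
((511.53778076171875, -120.40563201904297), (43.89056396484375, 43.71939468383789), 75.0517349243164) 0.13157855087412026 3674
```

View pics/w1.png

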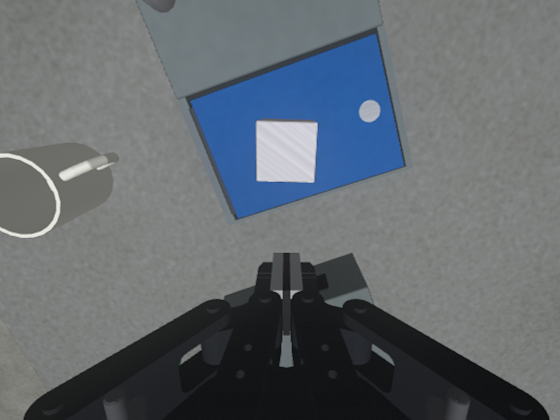

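The wrist view shows the block square to the fingers at (287,152), with the mark at (370,111). The block now measures (511.5, −120.4) mm at 75°. I'll part the fingertips slightly for a stable two-point push, then descend.

Request:
play_rows([
  [0.6, -0.1, 0.2, 3, 0.02],
  [0.6, -0.1, 0.2, 6, 0.02],
  [0.6, -0.1, 0.2, 8.5, 0.02],
  [0.6, -0.1, 0.2, 9.7, 0.02],
  [0.6, -0.1, 0.2, 9.7, 0.02],
  [0.6, -0.1, 0.2, 9.7, 0.02],
])

```text
time_s: 2.35
tcp_pos: [0.5248, -0.0711, 0.0952]
eef_rot: [0.001, 0.127, 0.992, -0.0]
contact_force: [-0.3, 0.6, 0.4]
grip_width: 0.0169
```

```bash
python3 - <<'E'
from plant import *
from h import *
s=observe(); a=np.radians(75.05); n=np.array([np.cos(a),np.sin(a)]); b=np.array([.5115,-.1204])
print(s['tcp_pos'],s['contact_force'],s['grip_width'],(s['tcp_pos'][:2]-b)@n,(s['tcp_pos'][:2]-b)@[-n[1],n[0]],rel(s,s['tcp_pos'],a))
E
```

```text
[ 0.52482364 -0.07111023  0.09518395] [-0.33561397  0.6236453   0.3601971 ] 0.016891441462630594 0.05105855684635689 -0.00015707174131681455 (array([0., 0., 0.]), np.float64(0.007))
```

Request:
play_rows([
  [0.6, 0, -0.9, 0.2, 0],
  [0.6, 0, -1.4, 0.2, 0],
  [0.6, 0, -1.8, 0.2, 0],
  [0.6, 0, -2.2, 0.2, 0],
  [0.6, 0, -2.6, 0.2, 0],
  [0.6, 0, -3.0, 0.2, 0],
  [0.6, 0, -3.5, 0.2, 0],
  [0.6, 0, -4.0, 0.2, 0],
])

```text
time_s: 3.15
tcp_pos: [0.514, -0.1105, 0.0916]
eef_rot: [0.0, 0.127, 0.992, 0.0]
contact_force: [0.7, 2.6, 2.5]
grip_width: 0.017
```

```bash
cat > look.py <<'E'
from plant import *
from h import *
import sys
s=observe(); c=camera_info('wrist'); im,d=get_image('wrist'); cv2.imwrite(sys.argv[1],im[:,:,::-1])
v,u=np.mgrid[:420,:560]
P=np.stack([(u-c['cx'])/c['fx']*d,(v-c['cy'])/c['fy']*d,d],-1); W=(P-c['t'])@c['R']; H=W[...,2]
m=(d>0)&(abs(H-.1308)<.006)&(im.min(-1)>120)&(abs(W[...,0]-s['tcp_pos'][0])<.08)&(W[...,1]<s['tcp_pos'][1]+.0)&(W[...,1]>s['tcp_pos'][1]-.09)
r=rect(c,m,.131)[0]; print('block',r,'H',np.median(H[m]).round(4),'local',w2l(np.array(r[0])/1000))
R=Ro.from_quat([*s['eef_rot'][1:],s['eef_rot'][0]]).as_matrix()
print('tcp',s['tcp_pos'],'ydir',np.degrees(np.arctan2(R[1,1],R[0,1])),'F',s['contact_force'],'block in tool',(np.array([*r[0],131])/1000-s['tcp_pos'])@R, 't',s['time_s'])
E
python3 look.py pics/w2.png
```

```text
block ((506.29693603515625, -140.867431640625), (43.58787155151367, 43.51055908203125), 75.45124053955078) H 0.1316 local [0.00827462 0.04659907]
tcp [ 0.51403198 -0.11047653  0.09158805] ydir 75.40159327971779 F [0.73716746 2.59697746 2.52174108] block in tool [-0.00018218 -0.03135811 -0.03941288] t 3.15
```

Pushing is going straight: the block is square to the fingers and centred.

Request:
play_rows([
  [0.6, 0, -0.6, -0.1, 0],
  [0.6, 0, -1.2, -0.1, 0],
  [0.6, 0, -1.8, -0.1, 0],
  [0.6, 0, -2.4, -0.1, 0],
  [0.6, 0, -3.0, -0.1, 0],
  [0.6, 0, -3.6, -0.1, 0],
  [0.6, 0, -4.2, -0.1, 0],
  [0.6, 0, -4.8, -0.1, 0],
])

```text
time_s: 4.0
tcp_pos: [0.5018, -0.1571, 0.0926]
eef_rot: [-0.0, 0.127, 0.992, -0.0]
contact_force: [-0.5, 1.4, 0.7]
grip_width: 0.0168
```

```bash
python3 look.py pics/w3.png
```

```text
block ((494.1874694824219, -188.60565185546875), (44.56526184082031, 43.91856002807617), 75.43301391601562) H 0.1315 local [-7.83575364e-03  5.84135681e-05]
tcp [ 0.50176339 -0.15714782  0.09256548] ydir 75.38808843702142 F [-0.50515099  1.41761406  0.74381631] block in tool [-0.00060511 -0.03235615 -0.03843066] t 4.0
```

Request:
play_rows([
  [0.6, 0, -0.6, 0, 0],
  [0.6, 0, -1.2, 0, 0],
  [0.6, 0, -1.8, 0, 0],
  [0.6, 0, -2.5, 0, 0],
  [0.6, 0, -3.2, 0, 0],
  [0.6, 0, -3.9, 0, 0],
  [0.6, 0, -4.6, 0, 0],
  [0.6, 0, -5.1, 0, 0],
])

```text
time_s: 4.85
tcp_pos: [0.4888, -0.2067, 0.0925]
eef_rot: [-0.0, 0.127, 0.992, -0.0]
contact_force: [0.9, 1.5, -0.2]
grip_width: 0.0175
```

```bash
python3 look.py pics/w4.png
```

```text
block ((481.2469482421875, -237.8970184326172), (44.133602142333984, 43.7771110534668), 75.4019775390625) H 0.1312 local [-0.02490578 -0.0479594 ]
tcp [ 0.48884266 -0.20665862  0.09252057] ydir 75.37096595826613 F [ 0.94870808  1.47813931 -0.20736993] block in tool [-0.0005381  -0.03214925 -0.03847512] t 4.85
```

View pics/w4.png

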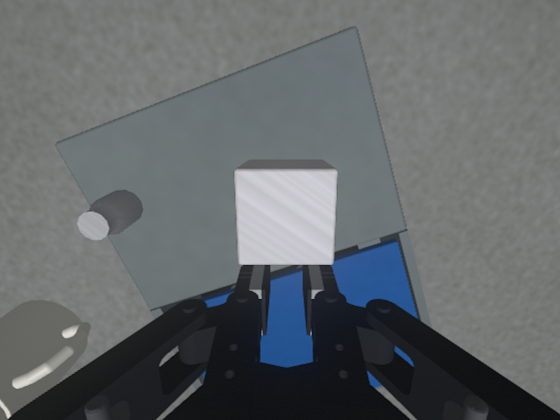

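The block stands on the deck at local (−25, −48) mm, with its nearest corner about 20 mm clear of the lid seam and the probe untouched at left. Next I'll back off, rise, and move over the mark with the fingers shut.

Request:
play_rows([
  [0.6, 0, 1.5, 0, 0],
  [0.6, 0, 3.0, 0, 0],
  [1, 0, 3.0, -3, 0],
  [1, 0, 3.0, -6, 0],
  [1, 3.5, 5.6, -6, 0],
  [1, 3.5, 5.6, -6, 0],
  [1, 3.5, 5.6, -6, 0],
  [1, 3.5, 5.6, -6, 0],
])

```text
time_s: 5.7
tcp_pos: [0.4696, -0.1425, 0.1525]
eef_rot: [-0.0, 0.127, 0.992, -0.0]
contact_force: [-0.6, -0.4, 0.2]
grip_width: -0.0
```

```bash
python3 - <<'E'
from plant import *
from h import *
s=observe(); print(s['tcp_pos'],s['contact_force'],s['grip_width'])
v,u=np.mgrid[:420,:560]
for n in('wrist','scene'):
    c=camera_info(n); im,d=get_image(n); cv2.imwrite(f'pics/{n}5.png',im[:,:,::-1])
    P=np.stack([(u-c['cx'])/c['fx']*d,(v-c['cy'])/c['fy']*d,d],-1); W=(P-c['t'])@c['R']
    L=(W[...,:2]-C)@E2; H=W[...,2]
    lid=(d>0)&(abs(L[...,0])<.075)&(L[...,1]>.01)&(L[...,1]<.11)&(abs(H-.08)<.012)
    bl=(abs(L[...,0]+.025)<.015)&(abs(L[...,1]+.048)<.015)&(H>.1)
    if bl.any(): print(n,'block top',np.median(H[bl]),'lid',np.median(H[lid]))
    mk=lid&(im.min(-1)>110)&(L[...,0]<-.04)
    k,l,st,ce=cv2.connectedComponentsWithStats(mk.astype(np.uint8))
    for i in range(1,k):
        if st[i,4]>15:
            w=ray(c,ce[i],.0815)[0]; print(n,'mark',st[i],w,w2l(w),rel(s,w))
E
```

```text
[ 0.46957306 -0.14248433  0.15245538] [-0.55986496 -0.36122467  0.23723631] -3.844001373167839e-05
wrist block top 0.1299406322859206 lid 0.0818077878169096
wrist mark [319 202  22  22 373] [ 0.43619705 -0.13128848  0.0815    ] [-0.06076169  0.06208254] (array([3.51, 0.25, 7.1 ]), 0)
scene block top 0.129634060184541 lid 0.08114154140244012
scene mark [198 193   7   5  30] [ 0.43519621 -0.13242624  0.0815    ] [-0.06185533  0.06103366] (array([3.58, 0.11, 7.1 ]), 0)
```

View pics/wrist5.png

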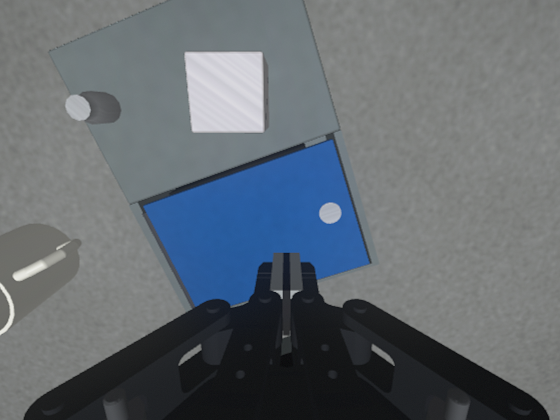

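The block top reads 0.130 in both views, so it is on the deck. The mark is visible at (330,213), at about (435.4, −132.6) mm.

Request:
play_rows([
  [1, 3.55, 0.17, 0, 0],
  [1, 3.55, 0.17, 0, 0],
  [1, 3.55, 0.17, 3, 0],
  [1, 3.55, 0.17, 5, 0],
  [1, 3.55, 0.17, 6.2, 0],
  [1, 3.55, 0.17, 6.2, 0],
  [1, 3.55, 0.17, 6.2, 0],
])

```text
time_s: 6.5
tcp_pos: [0.4359, -0.1328, 0.0913]
eef_rot: [0.0, 0.127, 0.992, -0.0]
contact_force: [-0.2, 0.2, 0.4]
grip_width: -0.0006
```

```bash
python3 - <<'E'
from plant import *
from h import *
s=observe(); print(s['tcp_pos'],rel(s,[.4354,-.1326,.0815]),s['contact_force'])
E
```

```text
[ 0.43585505 -0.13275483  0.09132061] (array([0.05, 0.  , 0.98]), 0) [-0.23898     0.21022824  0.3703154 ]
```

Request:
play_rows([
  [1, 0.05, 0, 0.7, 0],
  [1, 0.05, 0, 1.0, 0],
  [1, 0.05, 0, 1.2, 0],
  [1, 0.05, 0, 1.35, 0],
  [1, 0.05, 0, 1.5, 0],
  [1, 0.05, 0, 1.5, 0],
  [1, 0.05, 0, 1.5, 0],
])

```text
time_s: 7.2
tcp_pos: [0.435, -0.1322, 0.0756]
eef_rot: [0.0, 0.127, 0.992, -0.0]
contact_force: [-0.1, 0.4, -0.2]
grip_width: -0.0
```

The contact force is about 0 at a depth of 6 mm, which is unexpected. I'll look before moving.

```bash
cat > lid.py <<'E'
from plant import *
from h import *
import sys
s=observe(); print(s['tcp_pos'],s['contact_force'],s['time_s'])
v,u=np.mgrid[:420,:560]; t=[]
for n in('wrist','scene','top'):
    c=camera_info(n); im,d=get_image(n); t.append(im[:,:,::-1])
    P=np.stack([(u-c['cx'])/c['fx']*d,(v-c['cy'])/c['fy']*d,d],-1); W=(P-c['t'])@c['R']
    L=(W[...,:2]-C)@E2; H=W[...,2]
    hsv=cv2.cvtColor(im,cv2.COLOR_RGB2HSV).astype(int)
    lid=(d>0)&(abs(L[...,0])<.09)&(L[...,1]>.005)&(L[...,1]<.115)&(H>.05)&(H<.16)&(hsv[...,1]>150)&(abs(hsv[...,0]-108)<15)
    if lid.sum()>50:
        a,b=np.polyfit(L[lid][:,0],H[lid],1); print(n,lid.sum(),'lid slope rad',-a,'z at hinge',a*.08+b,'at mark',a*-.063+b)
cv2.imwrite(sys.argv[1],np.hstack([cv2.resize(t[0],(400,300)),cv2.resize(t[1][130:310,90:330],(400,300))]))
E
python3 lid.py pics/l6.png
```

```text
[ 0.43496529 -0.13224693  0.07562026] [-0.10826024  0.40203824 -0.22555106] 7.2
wrist 32356 lid slope rad 0.006567156408886243 z at hinge 0.08136715400035774 at mark 0.08230625736682846
scene 1763 lid slope rad 0.002890307374480302 z at hinge 0.08094288748955787 at mark 0.08135620144410854
top 867 lid slope rad 0.0021874839341919513 z at hinge 0.08157427115903376 at mark 0.0818870813616232
```

View pics/l6.png

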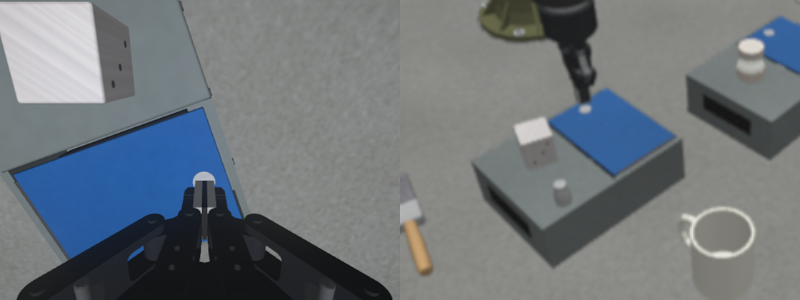

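The lid hasn't moved and the fingertips still read as free, just above the mark at wrist (204,178). I'll keep descending in small steps until I feel contact.

Request:
play_rows([
  [1, 0, 0, 0.2, 0],
  [1, 0, 0, 0.4, 0],
  [1, 0, 0, 0.4, 0],
])

```text
time_s: 7.65
tcp_pos: [0.4347, -0.1322, 0.0711]
eef_rot: [-0.0, 0.127, 0.992, -0.0]
contact_force: [-0.1, -0.3, 0.9]
grip_width: 0.0003
```

```bash
python3 - <<'E'
from plant import *
from h import *
s=observe(); print(s['tcp_pos'],s['contact_force'],s['joint_pos'])
v,u=np.mgrid[:420,:560]; t=[]
for n in('wrist','scene'):
    c=camera_info(n); im,d=get_image(n); p=pix(c,s['tcp_pos'])[0]; print(n,'tcp pix',p,'mark pix',pix(c,[.4354,-.1326,.0815]))
    P=np.stack([(u-c['cx'])/c['fx']*d,(v-c['cy'])/c['fy']*d,d],-1); W=(P-c['t'])@c['R']
    near=(d>0)&(np.hypot(W[...,0]-s['tcp_pos'][0],W[...,1]-s['tcp_pos'][1])<.03)&(W[...,2]>.055)&(W[...,2]<.13)
    x0,y0=int(p[0])-(50 if n=='wrist' else 25),int(p[1])-(50 if n=='wrist' else 25); w=100 if n=='wrist' else 50
    H=W[...,2]*near
    print((H[y0:y0+w:w//12,x0:x0+w:w//12]*1000).astype(int))
    t.append(cv2.resize(im[y0:y0+w,x0:x0+w,::-1],(400,400),interpolation=cv2.INTER_CUBIC))
cv2.imwrite('pics/z7.png',np.hstack(t))
E
```

```text
[ 0.43466995 -0.13223143  0.07106631] [-0.09150353 -0.28066345  0.87959556] [ 1.51904900e-01 -3.40985579e-01 -5.08803329e-01 -4.52735902e-05
 -1.40369708e+00 -4.06916951e-01]
wrist tcp pix [286.70824236 247.61972924] mark pix [[285.31660182 255.45242436]]
[[  0   0   0   0   0   0   0   0   0   0   0   0   0]
 [  0   0   0   0   0   0  81   0   0   0   0   0   0]
 [  0   0   0  82  82  81  81  82  80   0  79   0   0]
 [  0   0  81  82  81  82  81  82  83  80  79   0   0]
 [  0  81  81  81  82  83  81  82  82  82  81  79   0]
 [ 82  82  82  82  81  82  82  82  81  81   0  79   0]
 [ 82  81  82  82  82  80  82  82  81  80  80  79   0]
 [ 81  82  83  82  82  96  97  96  83  82  83  79  79]
 [ 81  82  82  82  82   0 104 105 105  81  81   0  79]
 [ 81  82  81 105 105 111 113 112 112 105  82  82  79]
 [  0  81  80 112 112 118 120 119 119 111 111  81  80]
 [  0   0  82 119 118 125 125 124 125 119 118  82   0]
 [  0   0   0   0   0   0 129 129   0   0   0   0   0]]
scene tcp pix [201.27370768 197.98626936] mark pix [[200.71698259 195.03391707]]
[[  0   0   0   0   0   0   0   0   0   0   0   0   0]
 [  0   0   0   0   0   0   0   0   0   0   0   0   0]
 [  0   0   0   0   0   0   0   0   0   0   0   0   0]
 [  0   0   0   0   0   0   0   0   0   0   0   0   0]
 [  0   0   0   0   0 113 114 104  83   0   0   0   0]
 [  0   0   0   0   0  99 102  92  81  82   0   0   0]
 [  0   0   0   0  81  81  82  79  80  80   0   0   0]
 [  0   0   0   0  82  80  82  80  81   0   0   0   0]
 [  0   0   0   0   0   0   0   0   0   0   0   0   0]
 [  0   0   0   0   0   0   0   0   0   0   0   0   0]
 [  0   0   0   0   0   0   0   0   0   0   0   0   0]
 [  0   0   0   0   0   0   0   0   0   0   0   0   0]
 [  0   0   0   0   0   0   0   0   0   0   0   0   0]]
```

View pics/z7.png

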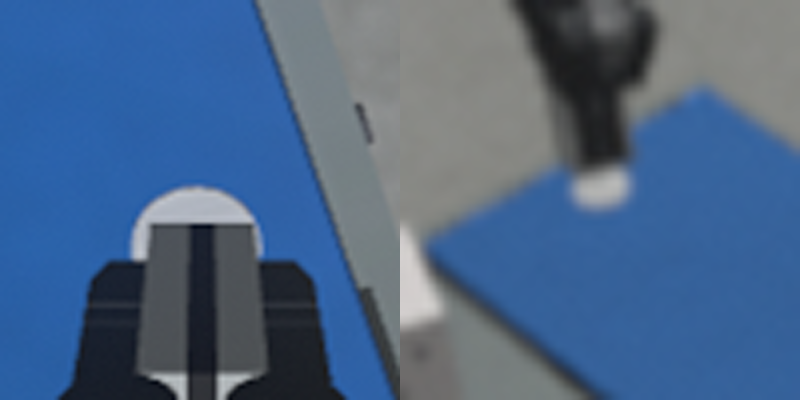

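```bash
cat > tip.py <<'E'
from plant import *
from h import *
s=observe(); print(s['tcp_pos'],s['contact_force'],s['grip_width'],s['time_s'])
q=s['eef_rot']; R=Ro.from_quat([*q[1:],q[0]]).as_matrix(); v,u=np.mgrid[:420,:560]
for n in('wrist','scene'):
    c=camera_info(n); im,d=get_image(n)
    P=np.stack([(u-c['cx'])/c['fx']*d,(v-c['cy'])/c['fy']*d,d],-1); W=(P-c['t'])@c['R']
    T=(W-s['tcp_pos'])@R*1000
    m=(d>0)&(np.hypot(T[...,0],T[...,1])<30)&(W[...,2]>.0845)&(T[...,2]>-60)
    z=T[m]; o=z[np.argsort(-z[:,2])]; print(n,len(z)); print(o[:60:6].round(1))
E
python3 tip.py
```

```text
[ 0.43481573 -0.13227514  0.0713944 ] [-0.71581007  0.02171659 -0.07278156] -0.00010707133828642173 7.75
wrist 2362
[[ -6.   -8.7 -24.5]
 [  1.6  -8.9 -25. ]
 [  0.6  -9.1 -25.4]
 [ -5.5  -8.7 -25.6]
 [ -0.9  -8.7 -25.7]
 [  3.1  -9.4 -26. ]
 [ -2.4  -9.  -26.3]
 [  0.6  -9.1 -26.5]
 [  1.6  -9.2 -26.7]
 [  5.5  -9.4 -26.9]]
scene 89
[[ -6.7   5.3 -19.2]
 [ -8.5   7.8 -22.8]
 [  3.2 -11.2 -27.7]
 [-15.9  -6.3 -30.2]
 [ -8.8  -8.9 -32.4]
 [-11.2   0.8 -33.7]
 [-15.9  -5.4 -36.2]
 [-14.1   3.1 -38.2]
 [-15.5   0.5 -40.1]
 [ -4.  -11.1 -42.3]]
```

Wrist depth puts the lowest visible part of the fingertips about 20–24 mm behind the reported TCP, at z ≈ 0.093. So they really are still above the lid. I'll continue down guided by force, expecting contact at a reported z of about 0.06.

Request:
play_rows([
  [1, 0, 0, 0.3, 0],
  [1, 0, 0, 0.6, 0],
  [1, 0, 0, 0.6, 0],
])

```text
time_s: 8.15
tcp_pos: [0.4346, -0.1322, 0.0648]
eef_rot: [-0.001, 0.127, 0.992, -0.0]
contact_force: [0.4, 0.3, -0.7]
grip_width: -0.0001
```

Request:
play_rows([
  [1, 0, 0, 0.2, 0],
  [1, 0, 0, 0.3, 0],
  [1, 0, 0, 0.3, 0],
])

```text
time_s: 8.45
tcp_pos: [0.4348, -0.1323, 0.0623]
eef_rot: [-0.0, 0.127, 0.992, -0.0]
contact_force: [0.5, -0.0, 0.2]
grip_width: -0.0002
```

Request:
play_rows([
  [1, 0, 0, 0.1, 0],
  [1, 0, 0, 0.2, 0],
  [1, 0, 0, 0.2, 0],
])

```text
time_s: 8.75
tcp_pos: [0.4351, -0.1323, 0.0613]
eef_rot: [0.0, 0.127, 0.992, -0.0]
contact_force: [-2.5, 1.1, 4.7]
grip_width: -0.0004
```

```bash
python3 tip.py; python3 lid.py pics/l8.png
```

```text
[ 0.43507893 -0.13228647  0.0612513 ] [-2.4609801   1.12753582  4.66726508] -0.00035846884060268563 8.75
wrist 2357
[[ -2.4  -8.5 -24. ]
 [  1.6  -8.8 -24.6]
 [  2.6  -9.  -25. ]
 [ -4.9  -9.2 -25.4]
 [  1.1  -8.8 -25.7]
 [ -5.4  -8.9 -25.9]
 [  4.1  -9.  -26.1]
 [ -2.9  -9.2 -26.5]
 [  0.6  -9.3 -26.8]
 [ -5.9  -8.9 -27.1]]
scene 82
[[ -9.3   8.8 -23.6]
 [-14.5  -2.6 -28.4]
 [ -5.9  -7.5 -30.3]
 [-14.   -7.  -32.9]
 [-14.    6.2 -34.5]
 [-16.9  -4.6 -37.3]
 [ -6.2 -11.5 -38.4]
 [ -9.   -9.5 -39.8]
 [-13.   -0.1 -42.4]
 [-14.9   4.9 -45.2]]
[ 0.43508666 -0.13230897  0.06121882] [-2.7633161   1.18344971  4.94960391] 8.85
wrist 35089 lid slope rad 0.005923441416044749 z at hinge 0.0813554538894079 at mark 0.0822025060119023
scene 1758 lid slope rad 0.0009221383616487814 z at hinge 0.08098487945830608 at mark 0.08111674524402186
top 869 lid slope rad 0.007272656039071495 z at hinge 0.08113985945638545 at mark 0.08217984926997268
```

Contact: 5 N at a reported z of 0.061, which matches tips 20 mm short of the TCP. Now press about 5 mm further.

Request:
play_rows([
  [1, 0, 0, 0.15, 0],
  [1, 0, 0, 0.3, 0],
  [1, 0, 0, 0.4, 0],
  [1, 0, 0, 0.4, 0],
])

```text
time_s: 9.4
tcp_pos: [0.4352, -0.1324, 0.0575]
eef_rot: [0.0, 0.127, 0.992, -0.0]
contact_force: [-3.7, 2.4, 7.3]
grip_width: -0.0003
```

```bash
python3 lid.py pics/l9.png
```

```text
[ 0.43515778 -0.13239315  0.05748161] [-3.71576891  2.38017121  7.32678706] 9.4
wrist 35816 lid slope rad -0.020320742253547557 z at hinge 0.08131579493188713 at mark 0.07840992878962984
scene 1729 lid slope rad -0.023525293928929967 z at hinge 0.08085426996583774 at mark 0.07749015293400076
top 872 lid slope rad -0.021848252158435638 z at hinge 0.08122415690919055 at mark 0.07809985685053425
```

Request:
play_rows([
  [1, 0, 0, 0.1, 0],
  [1, 0, 0, 0.2, 0],
  [1, 0, 0, 0.23, 0],
  [1, 0, 0, 0.23, 0],
])

```text
time_s: 9.95
tcp_pos: [0.4352, -0.1324, 0.0553]
eef_rot: [0.001, 0.127, 0.992, -0.0]
contact_force: [-3.5, 1.9, 8.1]
grip_width: 0.0002
```

```bash
python3 lid.py pics/l10.png
```

```text
[ 0.43518974 -0.13238403  0.05533515] [-3.54520098  1.86176784  8.14937927] 9.95
wrist 36236 lid slope rad -0.03542620098023943 z at hinge 0.0812736368410716 at mark 0.07620769010089735
scene 1703 lid slope rad -0.03870729443302599 z at hinge 0.08077918020164082 at mark 0.0752440370977181
top 870 lid slope rad -0.03601926461261396 z at hinge 0.08134426637785788 at mark 0.07619351153825409
```

The lid is down about 0.04 rad at 8 N, past the trip point. Now I'll withdraw, slowly at first and then well clear.

Request:
play_rows([
  [1, 0, 0, -1, 0],
  [1, 0, 0, -3, 0],
  [1, 0, 0, -6, 0],
  [1, 0, 0, -10, 0],
  [1, 0, 0, -14, 0],
  [1, 0, 0, -16, 0],
  [1, 0, 0, -16, 0],
  [1, 0, 0, -16, 0],
])

```text
time_s: 10.9
tcp_pos: [0.4349, -0.132, 0.2139]
eef_rot: [-0.0, 0.127, 0.992, 0.0]
contact_force: [0.5, 0.5, -1.4]
grip_width: 0.0
```

```bash
sed -i 's/H<.16/H<.17/' lid.py; python3 lid.py pics/l11.png
```

```text
[ 0.43489453 -0.13198962  0.2138699 ] [ 0.49728648  0.47420334 -1.35228828] 10.9
wrist 14913 lid slope rad 0.4031736787281854 z at hinge 0.08260845937881778 at mark 0.1402622954369483
scene 2381 lid slope rad 0.4055696695629088 z at hinge 0.08209405201114527 at mark 0.14009051475864123
top 813 lid slope rad 0.4066881637383675 z at hinge 0.08154127380115835 at mark 0.13969768121574488
```

View pics/l11.png

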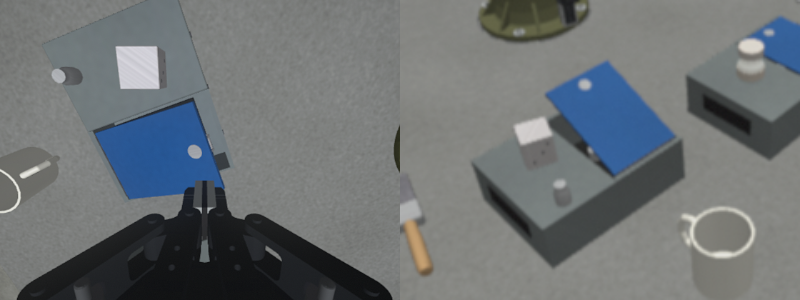

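The lid is ajar: slope 0.405 is 0.385 rad. The block stands on the deck and the gripper is clear. I'll raise it a little, do a final numeric check of the bystanders, and hand in.

Request:
play_rows([
  [1, 0, 0, -2, 0],
  [1, 0, 0, -3, 0],
  [1, 0, 0, -3, 0],
  [1, 0, 0, -3, 0],
  [1, 0, 0, -3, 0],
])

```text
time_s: 11.55
tcp_pos: [0.4346, -0.1321, 0.2432]
eef_rot: [-0.001, 0.127, 0.992, 0.0]
contact_force: [1.2, -0.9, 0.0]
grip_width: -0.0002
```

```bash
python3 lid.py pics/l12.png; python3 - <<'E'
from plant import *
from h import *
s=observe(); print(abs(s['qd']).max(),s['contact_force'])
for n in('top','scene'):
    a=np.load(f'pics/{n}0.npz')['im'].astype(int); im,d=get_image(n)
    m=(abs(im.astype(int)-a).max(-1)>40).astype(np.uint8)
    k,_,st,_=cv2.connectedComponentsWithStats(cv2.morphologyEx(m,cv2.MORPH_OPEN,np.ones((2,2),np.uint8)))
    print(n,[r.tolist() for r in st[1:] if r[4]>8])
    if n=='scene':
        c=camera_info(n); v,u=np.mgrid[:420,:560]
        P=np.stack([(u-c['cx'])/c['fx']*d,(v-c['cy'])/c['fy']*d,d],-1); W=(P-c['t'])@c['R']; L=(W[...,:2]-C)@E2
        b=(abs(L[...,0]+.025)<.015)&(abs(L[...,1]+.048)<.015)&(W[...,2]>.1); print('block top',np.median(W[b][:,2]),W[b][:,2].std())
E
```

```text
[ 0.4346471  -0.1320917   0.24317924] [ 1.23651956 -0.88151407  0.0051531 ] 11.55
wrist 12924 lid slope rad 0.405195580223658 z at hinge 0.08257406040532025 at mark 0.14051702837730334
scene 2393 lid slope rad 0.40380837686041227 z at hinge 0.0822874791348515 at mark 0.14003207702589046
top 801 lid slope rad 0.4063949007962321 z at hinge 0.08140293726505747 at mark 0.13951740807891866
0.00497469836924117 [-0.29048007 -0.39385988  0.30957227]
top [[208, 221, 173, 199, 12898], [0, 301, 85, 119, 4262], [91, 319, 14, 14, 104], [84, 327, 13, 10, 74], [283, 337, 2, 7, 14], [284, 345, 2, 5, 10], [279, 353, 4, 8, 27], [256, 363, 23, 36, 269], [294, 366, 9, 8, 31], [305, 377, 6, 12, 52], [301, 394, 15, 26, 215], [259, 397, 19, 23, 301], [300, 396, 7, 3, 18]]
scene [[107, 0, 41, 87, 1408], [159, 0, 39, 56, 1698], [322, 0, 43, 43, 803], [139, 23, 6, 7, 22], [116, 48, 7, 4, 23], [163, 54, 29, 8, 111], [164, 58, 41, 65, 851], [139, 64, 4, 4, 11], [144, 64, 10, 4, 25], [201, 82, 15, 14, 128], [141, 86, 6, 6, 16], [172, 88, 8, 3, 18], [127, 92, 20, 33, 336], [186, 96, 5, 12, 35], [178, 168, 73, 49, 1380], [198, 194, 8, 5, 35], [160, 199, 56, 34, 497]]
block top 0.12942834408468698 0.0011956051609197632
```

The only changes in the scene view are the robot, lid_a and the block. Handing in.

```bash
python3 -c "
from plant import *
print(close_job())"
```

```text
the job is handed in; nothing more can be done
None
```

I pushed the block off lid_a and pressed the lid open. The job was handed in at about 12 s, and `close_job` gave no verdict.

**Block:** I pushed it straight along its face normal with the fingertips slightly parted. It stands upright on case_a's deck at about (−25, −48) mm in the case frame. Its nearest corner is roughly 20 mm clear of the lid seam, and its top reads z ≈ 0.130 m, as expected on the deck.

**Lid:** I pressed the mark with shut fingers to about −0.04 rad at about 8 N, then withdrew. In all three cameras the lid now rests ajar at about 0.385 rad.

**Other things:** A before-and-after comparison of the scene view shows changes only at the robot, lid_a and the block. The probe, the jar, case_b's lid and the other bystanders look untouched. The gripper is well above the lid with no contact force.

**One disagreement:** The fingertips turned out about 20 mm short of the reported TCP; contact with the lid came at a reported z of 0.061 m, not 0.0815 m. I therefore pressed by force and camera readings. It also means the block was pushed about 20 mm higher than planned, slightly above its centre, but it stayed flat and square.

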